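# Draw out the strainer tray with the chip hook

### The arm

A 6-joint arm with a two-finger parallel gripper is mounted at the origin on the work surface. World frame = base frame: x ahead of the robot, y to its left, z up, the work surface at z = 0. Lengths are in m, angles in rad, forces in N, time in s.
With the tool pointing down it reaches from about 0.325 to 0.75 m from the base axis. Payload 7.6 kg.
Tool frame: the origin (TCP) lies midway between the tips of the shut fingers; the grasp point (between the pads) lies 19 mm behind it; z points along the fingers, y is the direction in which the jaws open and shut (so a half turn about z gives the same grasp; the last joint's range is limited). The gripper opens to 85 mm and grips with 20 to 120 N. Pads are 22 mm wide; open, the fingers measure 114 mm over their backs; the gripper's body (76 mm by 85 mm) begins 54 mm behind the grasp point. The pads swing forward as they close: fully open they stand 13 mm farther back than shut.
Start: joints at [1.224, 0.052, 1.401, -0, 1.689, -0.07], TCP at [0.143, 0.505, 0.231] pointing down, gripper open.
Joint ranges: [-2.9, 2.9], [-0.91, 2.17], [0.12, 2.37], [-1.06, 4.2], [0.26, 2.73], [-2.93, 2.93]. Speed limits (rad/s): [2.57, 2.57, 3.01, 3.14, 3.14, 3.14].

### API

Orientations are given as [roll, pitch, yaw] about the fixed x, y, z axes, in that order (R = Rz(yaw) Ry(pitch) Rx(roll)).
In Python, from station import arm gives the robot as it stands.
- The arm moves only by the shell command python3 -m crank 'ROWS' [FORCE]. ROWS is JSON, a list that holds one entry, the list of rows, each a list of 5 numbers: the opening, from 0 (shut) to 1 (fully open), then the shift along the tool's x, y, z in mm, then the turn about the tool's z in rad. In form: [[[fingers, x, y, z, turn], ...]]. A call has 1 to 12 rows; each row is the pose to reach, as a shift and turn from the pose commanded when the call began, along the tool's axes at that moment; what a row does not reach only later rows make up. A row lasts 1/8 s, in which the tool goes at most 62.5 mm and 10.7 degrees, less where a joint would pass 70% of its speed; a pose out of reach is approached as far as the arm can. A call with a gripper value outside its range is refused whole. The fingers move at their own pace and stop on an object; FORCE is the grip in N (left out, the last holds). Time passes only in rows, so rows that repeat a pose let the fingers close. It gives the time, the measured TCP pose, the force and the opening at its end, in the units of the state.
- arm.state(): the state, without advancing time (a new reading comes with each control period).
- arm.read_camera(name): name is "scene" or "top" or "wrist"; returns the picture (480x640x3 uint8, red, green, blue); there is no depth.
- arm.camera_params(name): a dict with "vfov" (degrees; the focal length in pixels is half the picture's height over the tangent of half this angle, whatever the lens; pixels are square), "cx", "cy" (the principal point, pixels), "k1" (the pictures are not rectified: a ray, as slopes to the right and down, at radius r is drawn at 1 + k1 r^2 times it, then the intrinsics apply), "R" (3x3) and "t" (3): a world point X has camera coordinates R X + t. Camera axes: x right, y down, z forward; pixel columns grow to the right and rows downward; lengths in m; the calibration is good to about 2 mm. A picture is of the moment at which its call begins: read the wrist's pose just before it. camera_params takes no time and is no camera call; for the wrist camera it gives the pose at the moment of the call.
- arm.hand_in(): hands the job in, once; it reports no verdict.
The state is a dict: "time": time; "joint_pos": joint angles; "joint_vel": joint speeds; "joint_efforts": joint torques, N m; "ee_pos": TCP position; "eef_rot": TCP orientation; "force": force on the tool from outside, world axes, zero at the start; "torque": the same for the moment, N m; "width": finger opening in m.
Only numpy, scipy, OpenCV 4.12 (cv2) and the standard library are available. Lean on these libraries where they do the work, as an engineer would, in place of code of your own. Each camera call takes 0.05 s, during which the arm holds its last target.

### The job

Take the chip hook from its stand, catch it in the finger hole of the strainer box's tray, and draw the tray all the way out until you feel it come up against its stop; keep a firm pull of 10 to 20 N on the stop for a second, never wrenching harder. Use only the hook on the tray and box, not the gripper; then unhook it, leave the tray out, and put the hook back hanging upright in its stand without disturbing the other things.

Things in the scene. Friction and masses are not known exactly. Their poses are not given: they have to be found in the camera images.
- unit: Fixed green sheet-metal coolant strainer box, 240 (x) x 200 (y) x 70 mm high, standing on the table; origin at the centre of its underside, x from its front to its back, z up.
- tray: Steel strainer tray, 160 mm wide, sliding out of the box's front along the box's -x with about 4 N of friction; it stays where it is left. It starts 0 to 50 mm out. A hard stop inside, set differently each time and not visible, ends its travel 85 to 110 mm out from shut. Origin: an inner reference point that lies at the box's origin when the tray is shut; axes as the box's.
- tray_hole (a point): Centre, at the top face, of the round finger hole (24 mm across, right through) in the tray's level front lip; moves with the tray: 147 mm in front of the box's centre when shut, 232 to 257 mm at the stop; axes as the box's. The lip: steel plate 4 mm thick, top 45 mm above the table, 70 mm wide; front edge 23 mm before the hole's centre, tray wall 27 mm behind it. Free below, down to the table.
- stand_seat (a point): Top face (90 mm above the table) of the fixed grey hook stand, where the hook's shank stands. Its top plate, 75 (x) x 70 (y) x 6 mm, has an opening 28 mm along x and 22 mm along y, centred 5 mm toward the stand's -x from this point; below it is open down to 8 mm above the table. The hook hangs there on its collar, toe toward the stand's -x.
- hook_grip (a point): Centre of the hook's upright wooden handle, 18 (x) x 30 (y) x 50 mm high. Under it a flat steel collar, 52 (x) x 40 (y) x 5 mm (25 to 30 mm below this point), then a round shank 8 mm thick, on this point's axis, down to the bottom 110 mm below this point. There a toe 8 mm thick points along the hook's -x, its end 14 mm from the shank's axis. z up along the handle. About 0.2 kg.
- hook: The whole hook; origin on the shank's axis at the underside of the toe, axes as for hook_grip.
- parts_bin: Loose open carton 100 x 80 x 50 mm, bystander; origin at the centre of its underside.
- hammer: Loose hammer lying on the table, bystander.
- bearing: Loose steel ring, 62 mm across, 18 mm high, bystander; origin at the centre of its underside.
- sleeve: Loose steel sleeve, 44 mm across, 45 mm high, bystander; origin at the centre of its underside.
Things that resemble listed ones, but are neither listed nor needed, are in the scene too. Leave any green, orange or red look-alike of the hook alone.

How it is judged:
On the way, in this order (a step that is already met when the one before it is completed fails the run):
1. the hook is lifted out of its stand by the gripper (height (world z) of hook above 0.03 m and contact force between the fingers and hook above 1 N), for 0.2 s.
2. the hook, held by the gripper and through the hole, pulls the tray against its out stop with more than 8 N for 0.5 s (it slides with 4 N) (x of tray_hole in the frame of unit below -0.226 m and contact force between hook and unit above 8 N and contact force between the fingers and hook above 1 N and z of hook in the frame of tray_hole below -0.01 m), for 0.5 s.
3. the hook is free of the tray and lifted clear of the lip (height (world z) of hook above 0.048 m and contact force between hook and unit below 0.1 N), for 0.1 s.
At the end, for the whole second after the job is handed in: The tray is left out (its hole at least 226 mm in front of the box's centre); the hook hangs upright (within 0.08 rad) in its stand on its collar (within 4 mm of the seated height, 12 mm of the seat point), still and released (x of tray_hole in the frame of unit below -0.226 m and horizontal distance between hook and stand_seat below 0.012 m and height (world z) of hook between 0.006 and 0.014 m and angle between hook's own z axis and vertical below 0.08 rad and linear speed of hook below 0.01 m/s and contact force between hook and the fingers below 0.1 N); the robot touches nothing.
It fails at once if the hook loads the tray or box with more than 25 N (contact force between hook and unit above 25 N).
It fails at once if the gripper or arm touches the tray or box (contact force between any of the fingers, the arm and unit above 1 N).
It fails at once if the other things are disturbed (moved more than 15 mm) (distance of any of parts_bin, hammer, bearing, sleeve from where it was at the start of the episode above 0.015 m).
It also fails if it takes over 64 s, if anything falls off the work surface, if the arm or the gripper's body presses on something with over 40 N, if the wrist force passes 120 N, or if a joint passes its speed limit or range.

## Working session

There is one attempt and no reset: what is moved stays moved. The work goes in short steps, Python scripts to look and compute and a shell command to move; the robot and the scene stay as the last step left them, time stands still between calls to the robot, and variables do not carry over. Pictures are saved under pics/ and viewed, and the job is handed in when it is done.

```bash
ls; mkdir -p pics
python3 - <<'E'
from station import arm
import cv2
print(arm.state())
for n in ("scene","top","wrist"):
    p=arm.camera_params(n); print(n,p)
    cv2.imwrite(f"pics/{n}0.png",arm.read_camera(n)[:,:,::-1])
E
```

```text
pics
{'time': 0.0, 'joint_pos': array([ 1.22367249e+00,  5.28459450e-02,  1.40174986e+00, -3.56379040e-05,
        1.68862218e+00, -7.03325470e-02]), 'joint_vel': array([ 0.00059807,  0.00036811, -0.00124293, -0.0003925 , -0.0010904 ,
       -0.00172286]), 'joint_efforts': array([ 3.77598381e-04, -3.81665933e+01, -3.60190701e+01, -1.05953409e-04,
        6.24812121e-03, -5.33980455e-06]), 'ee_pos': array([0.14336345, 0.50471884, 0.23045495]), 'eef_rot': array([-3.13996885e+00, -7.89095831e-05,  2.86479714e+00]), 'force': array([0.13904099, 0.14362708, 0.15357841]), 'torque': array([ 0.04221042,  0.02038781, -0.02164624]), 'width': 0.0851150297348545}
scene {'vfov': 56.474277549855266, 'cx': 313.41605179828247, 'cy': 237.61131391634106, 'k1': 0.01193868298455054, 'R': array([[ 0.25934279,  0.96567498,  0.01459945],
       [ 0.60108984, -0.14956051, -0.7850622 ],
       [-0.75593143,  0.21237581, -0.61924486]]), 't': array([-0.14744284, -0.22706561,  1.58759569])}
top {'vfov': 42.360748526996524, 'cx': 322.08241736070414, 'cy': 239.97882982279893, 'k1': -0.08058441363313894, 'R': array([[ 0.01375885, -0.99979975,  0.01453096],
       [-0.98965545, -0.01569183, -0.14260386],
       [ 0.14280332, -0.01241858, -0.98967317]]), 't': array([-0.00750543,  0.52522508,  1.42546866])}
wrist {'vfov': 69.30160575276544, 'cx': 313.9731874612872, 'cy': 242.79191443788804, 'k1': -0.059545214933691464, 'R': array([[ 0.27373109,  0.96180417, -0.00200858],
       [ 0.91791787, -0.2606162 ,  0.29917549],
       [ 0.28722476, -0.08373735, -0.95419599]]), 't': array([-0.52325831, -0.03892089,  0.38031335])}
```

View pics/scene0.png

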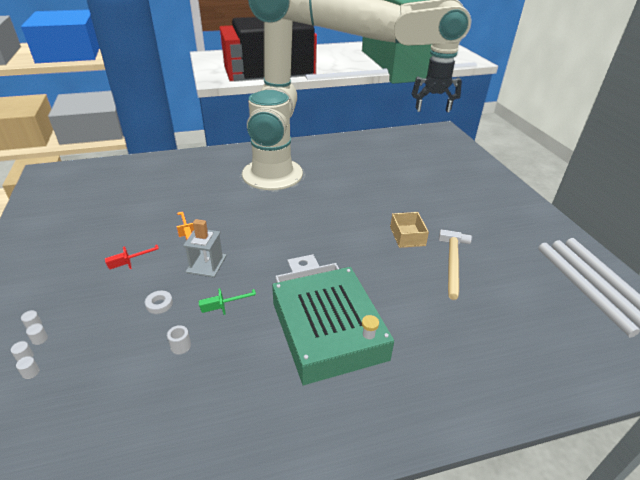

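View pics/top0.png

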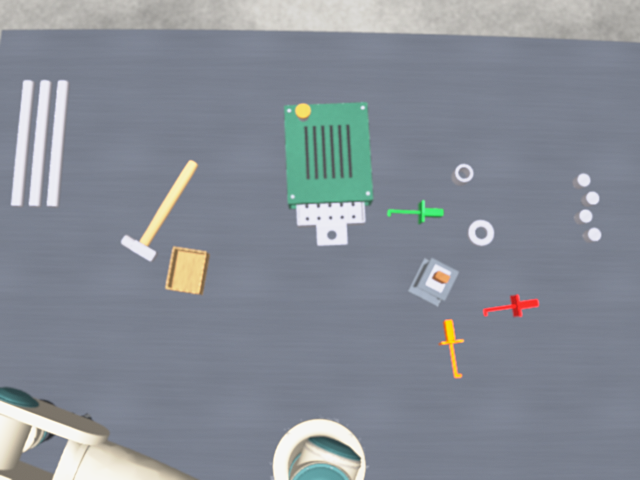

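View pics/wrist0.png

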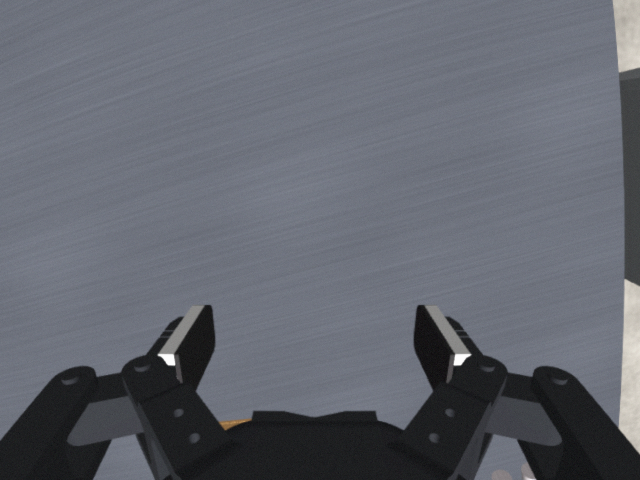

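The top view shows the box at about (328,155) with its front toward -x and the tray hole near (332,235). The stand, with the brown-handled hook, is near (436,281). The green, orange and red look-alikes lie around it. I'll zoom in next.

```bash
cat > h.py <<'E'
import numpy as np, cv2
from station import arm
def K(p,H=480):
    f=H/2/np.tan(np.radians(p['vfov'])/2); return np.array([[f,0,p['cx']],[0,f,p['cy']],[0,0,1.]])
def ray(p,uv):
    s=cv2.undistortPointsIter(np.array([[uv]],float),K(p),np.array([p['k1'],0,0,0,0.]),None,None,(cv2.TERM_CRITERIA_COUNT|cv2.TERM_CRITERIA_EPS,50,1e-9))[0,0]
    R=np.array(p['R']);t=np.array(p['t']); return -R.T@t, R.T@np.array([s[0],s[1],1])
def onz(p,uv,z):
    o,d=ray(p,uv); return o+d*(z-o[2])/d[2]
def tri(l):
    A=np.zeros((3,3));b=np.zeros(3)
    rs=[ray(p,uv) for p,uv in l]
    for o,d in rs:
        d=d/np.linalg.norm(d);P=np.eye(3)-np.outer(d,d);A+=P;b+=P@o
    x=np.linalg.solve(A,b)
    return x,[np.linalg.norm(np.cross(x-o,d/np.linalg.norm(d))) for o,d in rs]
def proj(p,X):
    R=np.array(p['R']);r,_=cv2.Rodrigues(R)
    return cv2.projectPoints(np.array([X],float),r,np.array(p['t'],float),K(p),np.array([p['k1'],0,0,0,0.]))[0][0,0]
E
python3 - <<'E'
import cv2
t=cv2.imread('pics/top0.png');s=cv2.imread('pics/scene0.png')
def crop(im,x,y,w,h,n,k): cv2.imwrite(n,cv2.resize(im[y:y+h,x:x+w],None,fx=k,fy=k,interpolation=cv2.INTER_CUBIC))
crop(t,280,180,200,140,'pics/ta.png',4)
crop(s,160,200,200,120,'pics/sa.png',4)
E
```

```text
(no output)
```

View pics/ta.png

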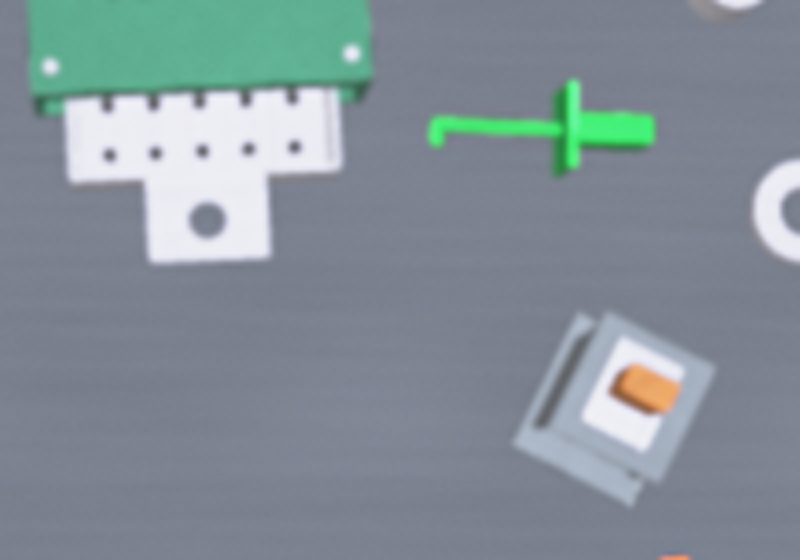

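View pics/sa.png

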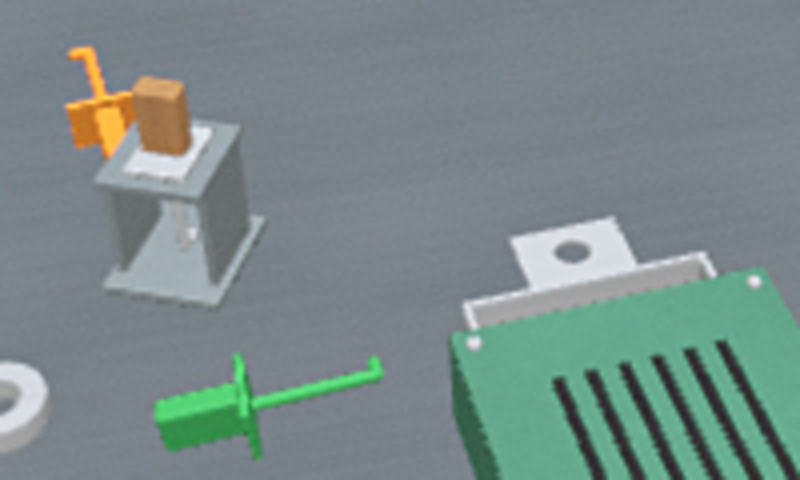

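```bash
cat > m0.py <<'E'
from h import *
t=cv2.imread('pics/top0.png');s=cv2.imread('pics/scene0.png')
pt=arm.camera_params('top');ps=arm.camera_params('scene')
def blob(im,lo,hi,box):
    x,y,w,h=box; hsv=cv2.cvtColor(im,cv2.COLOR_BGR2HSV)
    m=cv2.inRange(hsv,lo,hi); z=np.zeros_like(m); z[y:y+h,x:x+w]=m[y:y+h,x:x+w]
    c=max(cv2.findContours(z,cv2.RETR_EXTERNAL,cv2.CHAIN_APPROX_NONE)[0],key=cv2.contourArea)
    return c
# handle
c=blob(t,(5,80,60),(20,255,255),(425,268,30,25)); print('handle top',cv2.minAreaRect(c),cv2.boundingRect(c))
# collar white
c2=blob(t,(0,0,200),(179,40,255),(420,255,40,45)); print('collar',cv2.minAreaRect(c2))
# tray lip / hole
hsv=cv2.cvtColor(t,cv2.COLOR_BGR2HSV)
g=cv2.cvtColor(t,cv2.COLOR_BGR2GRAY)
r=g[226:246,322:342].astype(float); m=cv2.moments((np.clip(215-r,0,None)*(np.hypot(*(np.mgrid[0:20,0:20]-[[[9]],[[9.5]]]))<7)).astype(np.float32))
u=(322+m['m10']/m['m00'],226+m['m01']/m['m00']); print('hole px',u,onz(pt,u,.045))
box=blob(t,(60,80,40),(90,255,255),(270,90,110,120)); 
bb=cv2.boxPoints(cv2.minAreaRect(box)); print('box',[onz(pt,q,.07).round(4) for q in bb])
print('boxc px',cv2.minAreaRect(box))
# tray lip corners
print('lip front corners',onz(pt,(280+150/4,180+262/4),.045),onz(pt,(280+271/4,180+257/4),.045))
sc=onz(ps,(160+572/4,200+251/4),.045); print('hole scene',sc)
# box top corner screws from top (crop px)
print('front screws',onz(pt,(280+50/4,180+66/4),.07),onz(pt,(280+352/4,180+53/4),.07))
# stand plate corners
for q in [(608,312),(717,368),(658,482),(552,430)]: print('plate',onz(pt,(280+q[0]/4,180+q[1]/4),.09).round(4))
for q in [(625,335),(686,365),(645,450),(580,415)]: print('collar',onz(pt,(280+q[0]/4,180+q[1]/4),.095).round(4))
for q in [(636,363),(683,380),(668,413),(615,393)]: print('handle?',onz(pt,(280+q[0]/4,180+q[1]/4),.145).round(4))
for q in [(135,83),(162,92),(187,86),(147,76)]: print('handle scene',onz(ps,(160+q[0]/4,200+q[1]/4),.145).round(4))
for q in [(240,125),(97,180),(130,118),(200,198)]: print('plate scene',onz(ps,(160+q[0]/4,200+q[1]/4),.09).round(4))
E
python3 m0.py
python3 - <<'E'
import cv2
t=cv2.imread('pics/top0.png');s=cv2.imread('pics/scene0.png')
a=cv2.resize(t[250:310,400:470],(700,600),interpolation=cv2.INTER_CUBIC);cv2.imwrite('pics/tb.png',a)
a=cv2.resize(s[210:280,180:240],(514,600),interpolation=cv2.INTER_CUBIC);cv2.imwrite('pics/sb.png',a)
E
```

```text
handle top ((441.0000305175781, 277.0000305175781), (14.310833930969238, 8.944271087646484), 26.56505012512207) (433, 271, 17, 12)
collar ((438.00006103515625, 278.0000305175781), (19.677398681640625, 25.043960571289062), 26.56505012512207)
hole px (331.41601287467313, 234.5686984510159) [ 0.53743877 -0.02143179  0.045     ]
box [array([0.8445, 0.0996, 0.07  ]), array([ 0.8598, -0.1031,  0.07  ]), array([ 0.6078, -0.1164,  0.07  ]), array([0.5938, 0.0808, 0.07  ])]
boxc px ((327.663818359375, 154.57125854492188), (103.12010955810547, 84.77285766601562), 86.9471206665039)
lip front corners [0.51096307 0.01093645 0.045     ] [ 0.51504231 -0.06009098  0.045     ]
hole scene [ 0.53887766 -0.02042566  0.045     ]
front screws [0.62199358 0.07109699 0.07      ] [ 0.63277067 -0.10523586  0.07      ]
plate [ 0.4802 -0.2502  0.09  ]
plate [ 0.449  -0.3124  0.09  ]
plate [ 0.3839 -0.2777  0.09  ]
plate [ 0.4126 -0.2176  0.09  ]
collar [ 0.4666 -0.2588  0.095 ]
collar [ 0.45   -0.2935  0.095 ]
collar [ 0.4016 -0.2695  0.095 ]
collar [ 0.4209 -0.2327  0.095 ]
handle? [ 0.4459 -0.2547  0.145 ]
handle? [ 0.437  -0.2805  0.145 ]
handle? [ 0.4188 -0.272   0.145 ]
handle? [ 0.4294 -0.243   0.145 ]
handle scene [ 0.4291 -0.2737  0.145 ]
handle scene [ 0.4427 -0.2582  0.145 ]
handle scene [ 0.44   -0.2427  0.145 ]
handle scene [ 0.4233 -0.2661  0.145 ]
plate scene [ 0.4143 -0.2138  0.09  ]
plate scene [ 0.45   -0.3064  0.09  ]
plate scene [ 0.3894 -0.2829  0.09  ]
plate scene [ 0.4835 -0.2454  0.09  ]
```

View pics/tb.png

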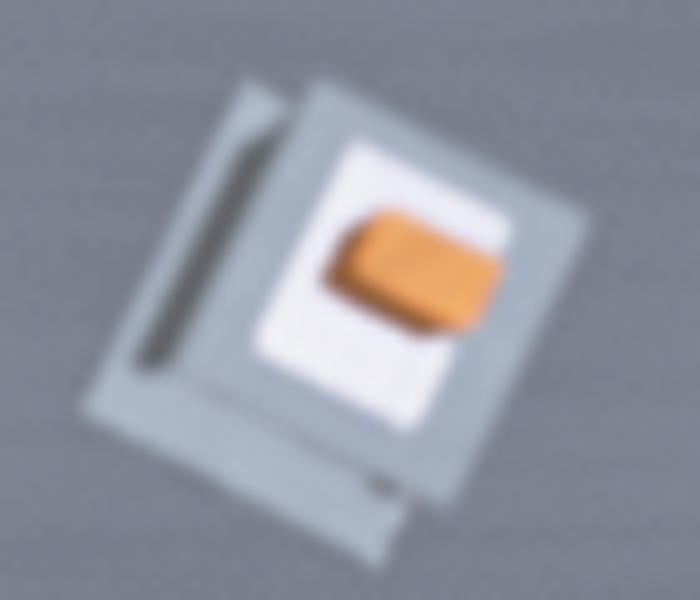

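View pics/sb.png

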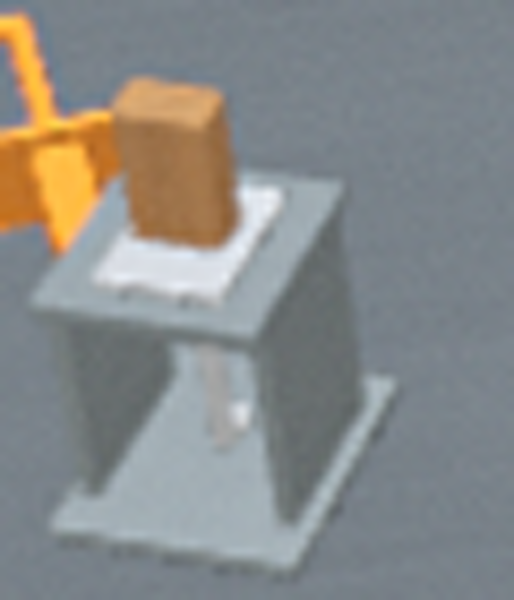

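```bash
cat >> h.py <<'E'
from scipy.spatial.transform import Rotation as Rn
def TR(s): return Rn.from_euler('xyz',s['eef_rot']).as_matrix()
def shift(P,yaw=None,P0=None,R0=None):
    "shift in tool mm, turn about tool z, from (P0,R0)"
    s=arm.state(); P0=s['ee_pos'] if P0 is None else P0; R0=TR(s) if R0 is None else R0
    d=R0.T@(np.array(P)-P0)*1000
    cur=np.arctan2(R0[1,0],R0[0,0])
    tz=None if yaw is None else -((yaw-cur+np.pi)%(2*np.pi)-np.pi)
    return d.round(1),tz
E
python3 - <<'E'
from h import *
s=arm.state();p=arm.camera_params('wrist');R=TR(s)
C=-np.array(p['R']).T@p['t'];print('cam in tool',R.T@(C-s['ee_pos']),'axes in tool cols', (np.array(p['R'])@R).round(3))
for P in [(.35,.35,.26),(.45,.1,.28),(.434,-.262,.29),(.40,-.25,.30)]: print(P,shift(P,2.67))
E
```

```text
cam in tool [ 0.07636145 -0.00088619 -0.14289455] axes in tool cols [[-0.     1.     0.001]
 [-0.954 -0.    -0.299]
 [-0.299 -0.001  0.954]]
(0.35, 0.35, 0.26) (array([-241.1,  -92.5,  -29.2]), np.float64(0.19478383513616482))
(0.45, 0.1, 0.28) (array([-405.6, -305.7,  -49. ]), np.float64(0.19478383513616482))
(0.434, -0.262, 0.29) (array([-489.1, -658.3,  -58.6]), np.float64(0.19478383513616482))
(0.4, -0.25, 0.3) (array([-453.1, -656. ,  -68.6]), np.float64(0.19478383513616482))
```

```bash
python3 -m crank '[[[1,-60,-25,-10,0.05],[1,-120,-48,-20,0.1],[1,-180,-70,-30,0.15],[1,-240,-95,-40,0.195],[1,-270,-135,-45,0.195],[1,-305,-180,-50,0.195],[1,-340,-225,-50,0.195],[1,-370,-270,-50,0.195],[1,-400,-315,-50,0.195],[1,-415,-375,-50,0.195],[1,-430,-435,-55,0.195],[1,-445,-495,-55,0.195]]]' 60
python3 - <<'E'
from h import *
print(shift((.434,-.262,.285),2.67))
E
```

```text
time: 1.65
ee_pos: [0.4358, -0.0947, 0.2865]
eef_rot: [3.141, 0.001, 2.67]
force: [0.9, 0.5, 0.8]
width: 0.0854
(array([ -74.4, -149.9,    1.5]), np.float64(-8.669753662138291e-05))
```

```bash
python3 -m crank '[[[1,-27,-50,0,0],[1,-50,-100,0,0],[1,-74,-150,0,0],[1,-74,-150,0,0],[1,-74,-150,0,0]]]'
python3 - <<'E'
from h import *
import pickle
s=arm.state();p=arm.camera_params('wrist');im=arm.read_camera('wrist')[:,:,::-1]
cv2.imwrite('pics/w1.png',im);pickle.dump((s,p),open('w1.pkl','wb'));print(s['ee_pos'],s['eef_rot'],s['joint_pos'])
E
```

```text
time: 2.28
ee_pos: [0.4339, -0.2597, 0.286]
eef_rot: [3.141, -0.001, 2.67]
force: [-1.0, 0.1, 0.6]
width: 0.0856
[ 0.43392536 -0.25969881  0.28596662] [ 3.14106303e+00 -7.72298009e-04  2.66950200e+00] [-6.12570578e-01 -8.14535504e-03  1.35416161e+00  4.27094260e-04
  1.79641522e+00 -1.71118068e+00]
```

View pics/w1.png

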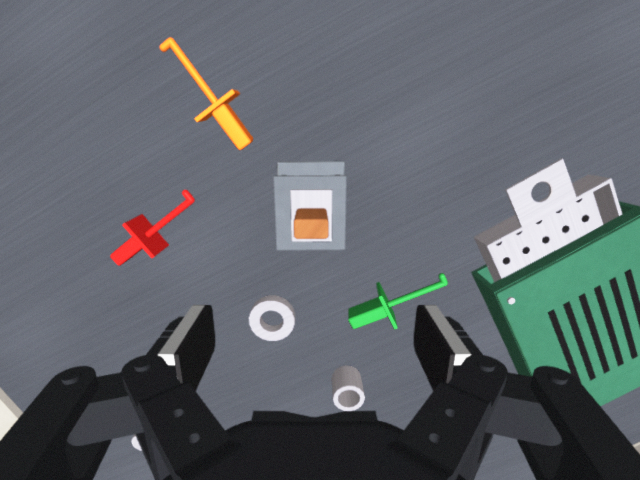

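The wrist view shows the stand square to the tool. The handle is at about (312,224), the plate spans (275–346, 177–250), and the tray hole is at about (541,191).

Run:
```python
import cv2
a=cv2.imread('pics/w1.png')
b=cv2.resize(a[150:260,260:360],(545,600),interpolation=cv2.INTER_CUBIC);cv2.imwrite('pics/w1a.png',b)
b=cv2.resize(a[150:310,460:640],(675,600),interpolation=cv2.INTER_CUBIC);cv2.imwrite('pics/w1b.png',b)
```

```text
(no output)
```

View pics/w1a.png

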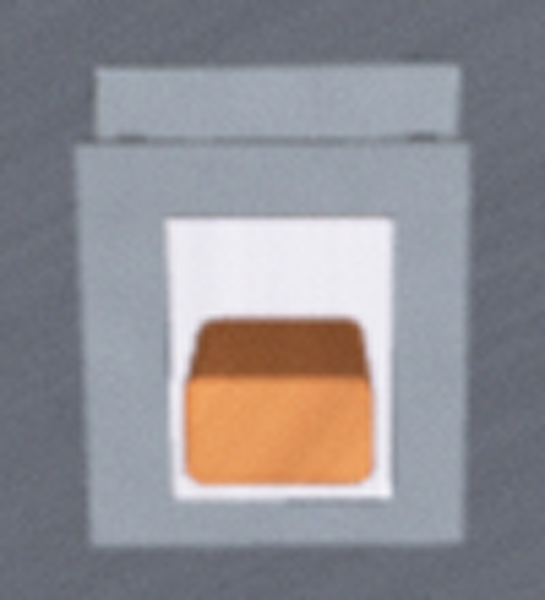

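View pics/w1b.png

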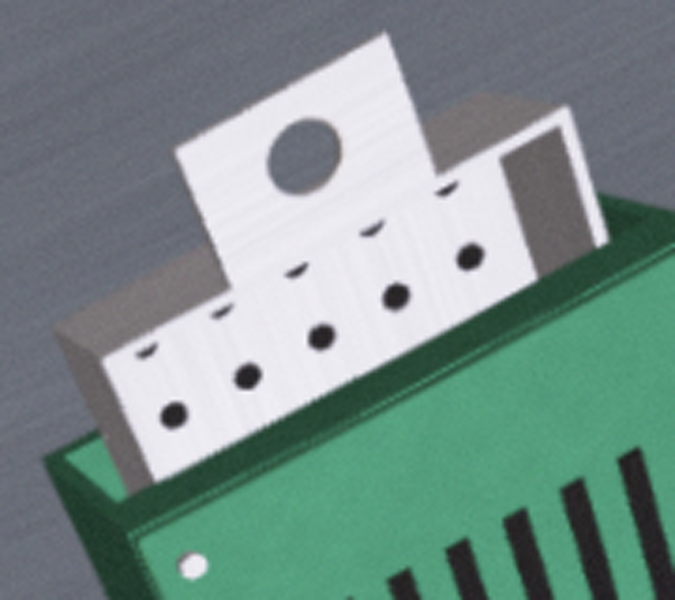

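Run:
```python
from h import *
import pickle
s,p=pickle.load(open('w1.pkl','rb'))
def c(q,z): return onz(p,(260+(q[0]+.5)/5.45-.5,150+(q[1]+.5)/5.455-.5),z)
def rep(n,qs,z):
    P=np.array([c(q,z) for q in qs]); e=P-np.roll(P,-1,0); print(n,'centre',P.mean(0).round(4),'sides mm',(np.linalg.norm(e,axis=1)*1000).round(1),'ang',np.degrees(np.arctan2(e[:,1],e[:,0])).round(1))
rep('handle',[(187,377),(370,377),(375,485),(186,485)],.145)
rep('collar',[(166,218),(394,218),(391,497),(176,499)],.095)
rep('plate',[(77,144),(469,143),(463,544),(91,546)],.09)
def d(q,z): return onz(p,(460+(q[0]+.5)/3.75-.5,150+(q[1]+.5)/3.75-.5),z)
P=[d(q,.045) for q in [(175,151),(386,33)]]; e=P[0]-P[1]; print('lip front',np.round(P,4),np.linalg.norm(e),np.degrees(np.arctan2(e[1],e[0])))
a=cv2.imread('pics/w1.png');g=cv2.cvtColor(a,cv2.COLOR_BGR2GRAY)
m=(g<170).astype(np.uint8); n,l,st,ce=cv2.connectedComponentsWithStats(m[176:205,528:555]); print(st,ce)
i=l[191-176,541-528]; u=ce[i]+[528,176]; H=onz(p,u,.045); print('hole',u,H, 'dia',2*np.sqrt(st[i,4]/np.pi)*np.linalg.norm(onz(p,u+[.5,0],.045)-onz(p,u-[.5,0],.045)))
mid=(P[0]+P[1])/2; print('mid-hole',np.linalg.norm(mid-H),np.degrees(np.arctan2(*(H-mid)[[1,0]])))
```

```text
handle centre [ 0.4325 -0.263   0.145 ] sides mm [28.2 17.4 29.6 17.3] ang [-117.1  156.2   62.9  -28.6]
collar centre [ 0.4328 -0.2632  0.095 ] sides mm [40.3 51.5 39.7 51.9] ang [-117.1  153.2   63.5  -26.2]
plate centre [ 0.4314 -0.2639  0.09  ] sides mm [69.6 74.9 70.3 75.2] ang [-116.9  153.6   63.3  -27. ]
lip front [[ 0.5158 -0.059   0.045 ]
 [ 0.5111  0.0109  0.045 ]] 0.07013250462171783 -86.17163169688963
[[  0   0  27  29 469]
 [  0   0   3   2   4]
 [  3   6  20  20 310]] [[13.30916844 13.18550107]
 [ 0.75        0.25      ]
 [12.69032258 15.40967742]]
hole [540.69032258 191.40967742] [ 0.53557376 -0.02301448  0.045     ] dia 0.023876455203474676
mid-hole 0.022166255909097925 2.6573531418506238
```

Run:
```python
from h import *
print(arm.state()['ee_pos'],shift((.4327,-.263,.16),2.6716),shift((.4327,-.263,.099)))
```

```text
[ 0.43410611 -0.2592249   0.28621729] (array([ -0.5,  -4.1, 126.2]), np.float64(-0.0010304416789588267)) (array([ -0.5,  -4.1, 187.2]), None)
```

```bash
python3 -m crank '[[[1,-0.5,-4,40,0],[1,-0.5,-4,85,0],[1,-0.5,-4,120,0],[1,-0.5,-4,130,0],[1,-0.5,-4,130,0],[1,-0.5,-4,130,0]]]'
python3 - <<'E'
from h import *
print(arm.state()['ee_pos'],shift((.4327,-.263,.099),2.6716))
E
```

```text
time: 3.08
ee_pos: [0.4335, -0.264, 0.1583]
eef_rot: [-3.141, 0.003, 2.67]
force: [0.3, -1.0, -0.6]
width: 0.0851
[ 0.43347232 -0.26400105  0.15833391] (array([ 1.3,  0.6, 59.3]), np.float64(-0.0013330902938748501))
```

```bash
python3 -m crank '[[[1,0.5,0.5,30,0],[1,0.5,0.5,55,0],[1,0.5,0.5,59,0],[1,0.5,0.5,59,0],[0.2,0.5,0.5,59,0],[0,0.5,0.5,59,0],[0,0.5,0.5,59,0],[0,0.5,0.5,59,0],[0,0.5,0.5,59,0],[0,0.5,0.5,59,0]]]' 100
python3 - <<'E'
from h import *
s=arm.state();print(s['ee_pos'],s['eef_rot'],s['force'],s['torque'],s['width'])
cv2.imwrite('pics/w2.png',arm.read_camera('wrist')[:,:,::-1])
E
```

```text
time: 4.32
ee_pos: [0.4327, -0.2633, 0.098]
eef_rot: [-3.142, 0.001, 2.67]
force: [-0.0, 0.9, 5.1]
width: 0.0287
[ 0.43274246 -0.26330365  0.0979538 ] [-3.14153696e+00  1.26075331e-03  2.66977046e+00] [-0.0134311   0.85945502  5.1314285 ] [0.1146648  0.03384379 0.01978729] 0.028718052690617266
```

View pics/w2.png

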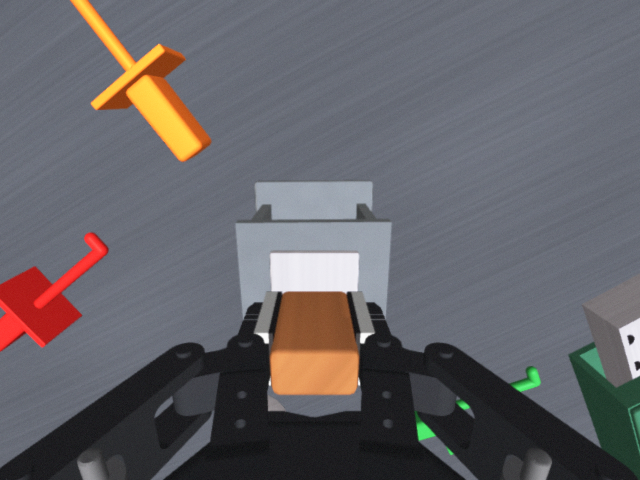

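```bash
python3 -m crank '[[[0,0,0,-20,0],[0,0,0,-60,0],[0,0,0,-110,0],[0,0,0,-135,0],[0,0,0,-135,0]]]'
python3 - <<'E'
from h import *
s=arm.state();print(s['force'],shift((.542,-.0212,.23),3.206))
E
```

```text
time: 5.0
ee_pos: [0.4328, -0.2634, 0.2333]
eef_rot: [-3.141, 0.002, 2.67]
force: [-0.0, -0.0, -2.2]
width: 0.0289
[-0.00662565 -0.02008058 -2.1657645 ] (array([ 12.8, 265.3,   3.2]), np.float64(-0.5362036681128148))
```

```bash
python3 -m crank '[[[0,2,50,0,-0.13],[0,5,100,0,-0.27],[0,7,150,0,-0.4],[0,10,200,2,-0.535],[0,12,245,3,-0.535],[0,13,265,3,-0.535],[0,13,265,3,-0.535],[0,13,265,3,-0.535]]]'
python3 - <<'E'
from h import *
import pickle
s=arm.state();p=arm.camera_params('wrist');im=arm.read_camera('wrist')[:,:,::-1]
cv2.imwrite('pics/w3.png',im);pickle.dump((s,p),open('w3.pkl','wb'));print(s['ee_pos'],s['eef_rot'],s['force'])
E
```

```text
time: 6.0
ee_pos: [0.5408, -0.0222, 0.2285]
eef_rot: [-3.141, -0.001, -3.08]
force: [-0.5, -0.9, -2.8]
width: 0.0291
[ 0.54077696 -0.02219938  0.22847403] [-3.14136694e+00 -1.45589288e-03 -3.07954665e+00] [-0.46927685 -0.85441762 -2.8499207 ]
```

View pics/w3.png

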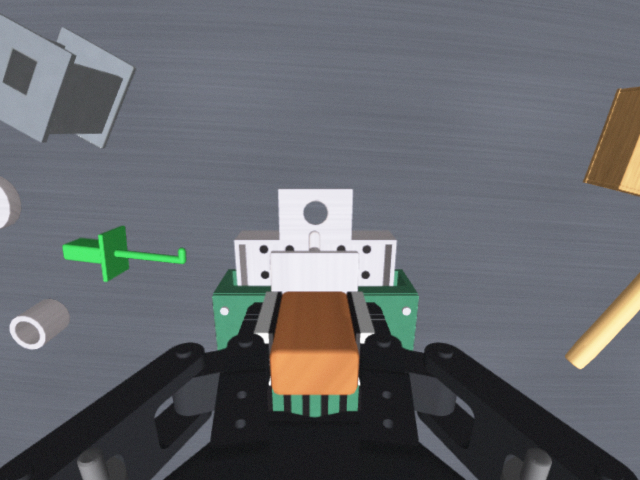

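The hole shows at about (316,212). The hook's toe sits just below it at about (314,240), and the tool is square with the box.

Run:
```python
from h import *
import pickle
a=cv2.imread('pics/w3.png');cv2.imwrite('pics/w3a.png',cv2.resize(a[180:290,260:370],(600,600),interpolation=cv2.INTER_CUBIC))
s,p=pickle.load(open('w3.pkl','rb'))
g=cv2.cvtColor(a,cv2.COLOR_BGR2GRAY)
n,l,st,ce=cv2.connectedComponentsWithStats((g[198:228,300:333]<170).astype(np.uint8)); i=l[212-198,316-300];u=ce[i]+[300,198]
print('hole',u,onz(p,u,.045),st[i])
yaw=.064; sh=s['ee_pos'].copy(); ux=np.array([np.cos(.062),np.sin(.062),0])
for nm,X in [('toe end top',sh-ux*.014+[0,0,-.080]),('toe end bot',sh-ux*.014+[0,0,-.088]),('collar front mid',sh-ux*.026+[0,0,-.003]),('collar front bot',sh-ux*.026+[0,0,-.008])]: print(nm,proj(p,X),(proj(p,X)-[260,180])*600/110)
for q in [(278,190),(352,189)]: print(onz(p,q,.045))
```

```text
hole [315.13024283 212.53642384] [ 0.53574773 -0.02253468  0.045     ] [  3   3  25  24 453]
toe end top [315.54201536 232.63104021] [302.95644744 287.07840113]
toe end bot [315.50119594 229.4982891 ] [302.73379606 269.99066782]
collar front mid [316.17436718 253.33983022] [306.40563918 400.03543756]
collar front bot [316.11720357 249.77756983] [306.09383766 380.60492636]
[ 0.5162481 -0.0588099  0.045    ]
[0.51100489 0.01069494 0.045     ]
```

View pics/w3a.png

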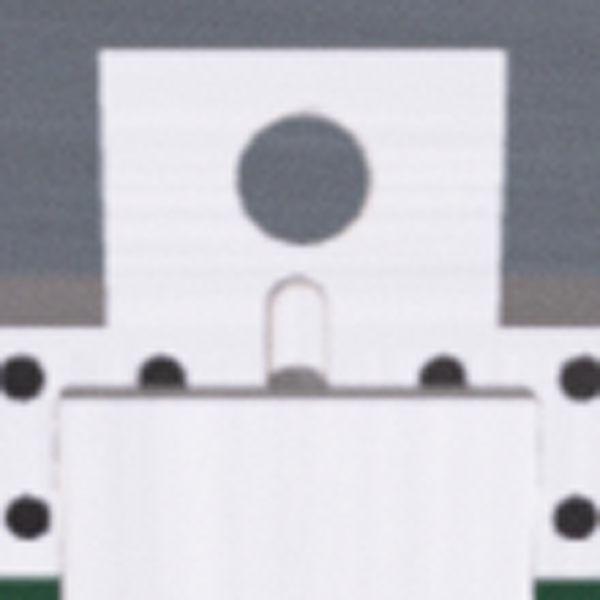

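```bash
python3 -m crank '[[[0,0,0.5,45,0],[0,0,0.5,75,0],[0,0,0.5,83,0],[0,0,0.5,83,0],[0,0,0.5,83,0]]]'
python3 - <<'E'
from h import *
import pickle
s=arm.state();p=arm.camera_params('wrist');im=arm.read_camera('wrist')[:,:,::-1]
cv2.imwrite('pics/w4.png',cv2.resize(im[180:330,250:400],(600,600)));print(s['ee_pos'],s['eef_rot'],s['force'],shift((.5407,-.0217,.140),3.206),shift((.5407,-.0217,.100)))
E
```

```text
time: 6.68
ee_pos: [0.542, -0.021, 0.1482]
eef_rot: [-3.141, 0.003, -3.079]
force: [1.0, -0.3, -1.0]
width: 0.0292
[ 0.54202953 -0.02098194  0.14819047] [-3.14112608e+00  3.02897290e-03 -3.07877952e+00] [ 0.95615509 -0.25466655 -1.04086022] (array([ 1.4, -0.7,  8.1]), np.float64(-0.0014579311405942263)) (array([ 1.5, -0.7, 48.1]), None)
```

View pics/w4.png

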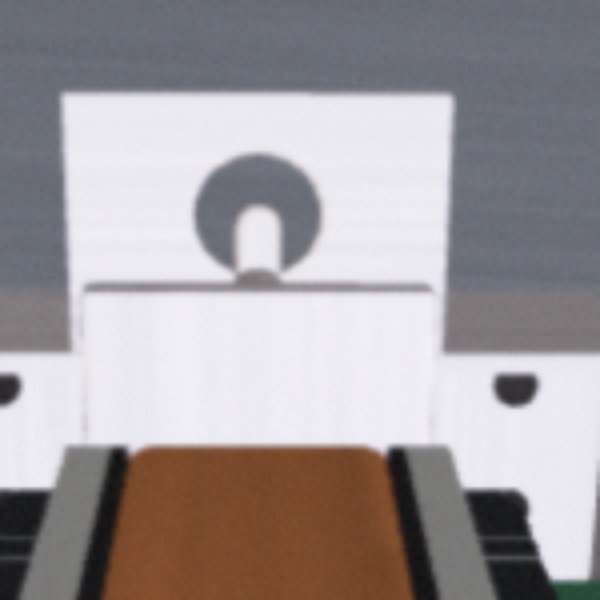

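The toe is centred over the hole: toe column 259 against hole column 258 in the crop. I'll lower it through.

```bash
python3 -m crank '[[[0,0.3,-0.3,4,0],[0,0.3,-0.3,8,0],[0,0.3,-0.3,12,0],[0,0.3,-0.3,16,0],[0,0.3,-0.3,20,0],[0,0.3,-0.3,20,0]]]'
python3 - <<'E'
from h import *
s=arm.state();p=arm.camera_params('wrist');im=arm.read_camera('wrist')[:,:,::-1]
cv2.imwrite('pics/w5.png',cv2.resize(im[180:330,250:400],(600,600)));print(s['ee_pos'],s['eef_rot'],s['force'],shift((.5407,-.0217,.100)))
E
```

```text
time: 7.48
ee_pos: [0.5407, -0.0209, 0.1258]
eef_rot: [3.141, -0.001, -3.078]
force: [0.3, 0.6, -2.7]
width: 0.0286
[ 0.54071302 -0.02091822  0.12577706] [ 3.14136076e+00 -8.51235618e-04 -3.07842497e+00] [ 0.30100957  0.6181566  -2.67098729] (array([ 0.2, -0.7, 26.1]), None)
```

View pics/w5.png

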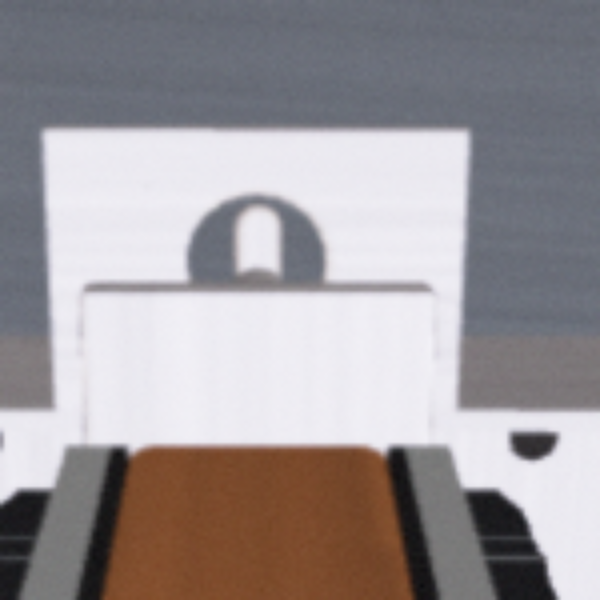

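The toe is inside the hole and clear of the rim, and the force reads only the hook's weight. I'll go deeper, then pull gently along box -x, which is tool +x.

```bash
python3 -m crank '[[[0,0,0,6,0],[0,0,0,12,0],[0,0,0,18,0],[0,0,0,24,0],[0,0,0,25,0],[0,0,0,25,0]]]' 120
python3 - <<'E'
from h import *
for i in range(3):
    s=arm.state();print(s['ee_pos'],s['eef_rot'],s['force'],s['torque']);arm.read_camera('top')
E
```

```text
time: 8.28
ee_pos: [0.541, -0.0209, 0.1013]
eef_rot: [3.141, 0.0, -3.078]
force: [-0.5, 0.1, -1.7]
width: 0.029
[ 0.54097571 -0.02090185  0.10129311] [ 3.14146754e+00  2.73706636e-05 -3.07834868e+00] [-0.5327228   0.11679521 -1.7357742 ] [-0.05963935 -0.00696635  0.00188697]
[ 0.54108512 -0.02097031  0.10151342] [ 3.14157882e+00  4.41532903e-04 -3.07841054e+00] [ 0.03770223  0.79975207 -2.45559119] [-0.01269233  0.00763684  0.0076707 ]
[ 0.541134   -0.020958    0.10161139] [-3.14157517e+00  6.30846435e-04 -3.07837520e+00] [-1.35629891 -0.90966979 -2.68185696] [ 0.06618803 -0.05278073  0.00615538]
```

```bash
python3 -m crank '[[[0,4,0,0,0],[0,8,0,0,0],[0,10,0,0,0],[0,11,0,0,0],[0,12,0,0,0],[0,13,0,0,0],[0,14,0,0,0],[0,15,0,0,0],[0,16,0,0,0],[0,17,0,0,0],[0,18,0,0,0],[0,19,0,0,0]]]' 120
python3 - <<'E'
from h import *
s=arm.state();print(s['ee_pos'],s['eef_rot'],s['force'],s['torque'])
E
```

```text
time: 9.93
ee_pos: [0.522, -0.0222, 0.1014]
eef_rot: [3.142, 0.0, -3.078]
force: [3.4, -0.7, -3.7]
width: 0.0288
[ 0.52199208 -0.02215154  0.10135737] [ 3.14154406e+00  2.46871576e-04 -3.07837176e+00] [ 3.39746866 -0.74378013 -3.7250156 ] [ 0.0850916  -0.97685057 -0.01131236]
```

```bash
python3 -m crank '[[[0,2,0,0,0],[0,4,0,0,0],[0,6,0,0,0],[0,8,0,0,0],[0,10,0,0,0],[0,12,0,0,0],[0,14,0,0,0],[0,16,0,0,0],[0,17,0,0,0],[0,18,0,0,0],[0,19,0,0,0],[0,20,0,0,0]]]'
python3 - <<'E'
from h import *
s=arm.state();p=arm.camera_params('wrist');im=arm.read_camera('wrist')[:,:,::-1]
cv2.imwrite('pics/w6.png',im[150:390,160:480]);print(s['ee_pos'],s['eef_rot'],s['force'],s['torque'])
t=arm.read_camera('top')[:,:,::-1];cv2.imwrite('pics/t6.png',t)
# box back edge / screws in top
E
```

```text
time: 11.42
ee_pos: [0.502, -0.0234, 0.1013]
eef_rot: [3.141, 0.0, -3.078]
force: [4.7, 1.2, -1.7]
width: 0.0287
[ 0.50198788 -0.02338347  0.10130579] [ 3.14149553e+00  6.83196783e-05 -3.07834406e+00] [ 4.67742237  1.23764527 -1.66643295] [ 0.17069279 -0.94680747 -0.03817285]
```

View pics/w6.png

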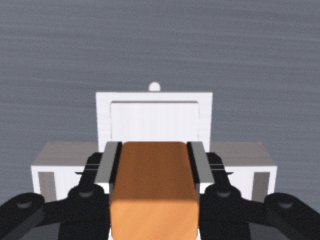

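```bash
python3 -m crank '[[[0,1,0,0,0],[0,2,0,0,0],[0,3,0,0,0],[0,4,0,0,0],[0,5,0,0,0],[0,6,0,0,0],[0,7,0,0,0],[0,8,0,0,0],[0,9,0,0,0],[0,10,0,0,0]]]'
python3 - <<'E'
from h import *
s=arm.state();print(s['ee_pos'],s['eef_rot'],s['force'],s['torque'])
t=cv2.imread('pics/t6.png');cv2.imwrite('pics/t6a.png',cv2.resize(t[90:250,270:390],(450,600),interpolation=cv2.INTER_CUBIC))
E
```

```text
time: 12.78
ee_pos: [0.492, -0.024, 0.1013]
eef_rot: [3.142, 0.0, -3.078]
force: [4.5, 0.6, -2.4]
width: 0.0283
[ 0.49198733 -0.02402064  0.10129646] [ 3.14153868e+00  5.27317542e-05 -3.07833532e+00] [ 4.45279742  0.63710168 -2.42447771] [ 0.19651437 -0.93707847  0.02331373]
```

View pics/t6a.png

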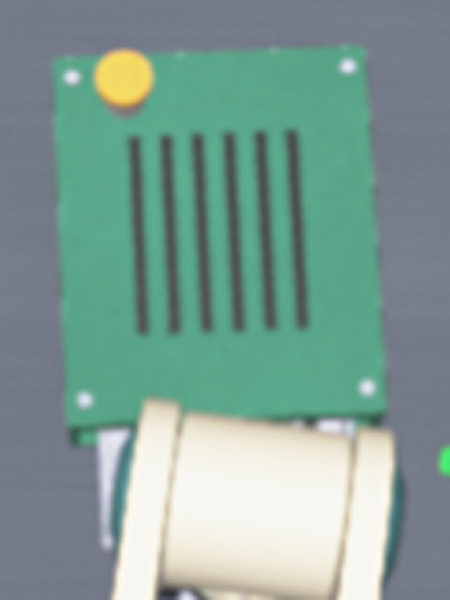

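Run:
```python
from h import *
p=arm.camera_params('top')
P=np.array([onz(p,(270+q[0]/3.75,90+q[1]/3.75),.071) for q in [(71,77),(347,66),(367,387),(84,400)]])
c=P.mean(0);x=(P[0]+P[1]-P[2]-P[3])[:2];x/=np.linalg.norm(x);print(P.round(4),c,x,np.degrees(np.arctan2(x[1],x[0])))
for h in [(.5365,-.022),(.492+.008,-.0235)]: print((np.array(h)-c[:2])@x, np.cross(x,np.array(h)-c[:2]))
```

```text
[[ 0.8314  0.0841  0.071 ]
 [ 0.8421 -0.0917  0.071 ]
 [ 0.6327 -0.1048  0.071 ]
 [ 0.6214  0.0713  0.071 ]] [ 0.73188187 -0.01029386  0.071     ] [0.99809505 0.06169494] 3.5371060894291646
-0.19573189198310734 0.0003702343563343931
-0.232254903817834 0.0011249571666526615<stdin>:5: DeprecationWarning: Arrays of 2-dimensional vectors are deprecated. Use arrays of 3-dimensional vectors instead. (deprecated in NumPy 2.0)
```

```bash
python3 -m crank '[[[0,0.5,0,0,0],[0,1,0,0,0],[0,1.5,0,0,0],[0,2,0,0,0],[0,2.5,0,0,0],[0,3,0,0,0]]]';python3 -m crank '[[[0,0.5,0,0,0],[0,1,0,0,0],[0,1.5,0,0,0],[0,2,0,0,0],[0,2.5,0,0,0],[0,3,0,0,0]]]'
```

```text
time: 13.52
ee_pos: [0.489, -0.0242, 0.1013]
eef_rot: [3.141, -0.0, -3.078]
force: [4.0, 0.1, -2.3]
width: 0.0289
time: 14.28
ee_pos: [0.486, -0.0244, 0.1013]
eef_rot: [3.141, 0.0, -3.078]
force: [3.6, 1.1, -2.1]
width: 0.0284
```

```bash
python3 -m crank '[[[0,0.5,0,0,0],[0,1,0,0,0],[0,1.5,0,0,0],[0,2,0,0,0],[0,2.5,0,0,0],[0,3,0,0,0]]]'
```

```text
time: 15.02
ee_pos: [0.483, -0.0246, 0.1013]
eef_rot: [3.141, 0.0, -3.078]
force: [4.8, 2.0, -2.1]
width: 0.0288
```

```bash
python3 -m crank '[[[0,0.5,0,0,0],[0,1,0,0,0],[0,1.5,0,0,0],[0,2,0,0,0],[0,2.5,0,0,0],[0,3,0,0,0]]]'
```

```text
time: 15.78
ee_pos: [0.48, -0.0248, 0.1013]
eef_rot: [3.141, 0.0, -3.078]
force: [4.3, 0.9, -2.3]
width: 0.0284
```

```bash
python3 -m crank '[[[0,0.5,0,0,0],[0,1,0,0,0],[0,1.5,0,0,0],[0,2,0,0,0],[0,2.5,0,0,0],[0,3,0,0,0]]]'
```

```text
time: 16.52
ee_pos: [0.4771, -0.025, 0.1013]
eef_rot: [3.142, 0.0, -3.078]
force: [3.6, 0.5, -2.7]
width: 0.029
```

```bash
python3 -m crank '[[[0,0.5,0,0,0],[0,1,0,0,0],[0,1.5,0,0,0],[0,2,0,0,0],[0,2.5,0,0,0]]]'
```

```text
time: 17.15
ee_pos: [0.4745, -0.0252, 0.1013]
eef_rot: [3.142, 0.0, -3.078]
force: [3.7, 1.9, -2.0]
width: 0.0282
```

```bash
python3 -m crank '[[[0,0.5,0,0,0],[0,1,0,0,0],[0,1.5,0,0,0],[0,2,0,0,0],[0,2.5,0,0,0]]]'
```

```text
time: 17.77
ee_pos: [0.472, -0.0253, 0.1013]
eef_rot: [3.141, 0.0, -3.078]
force: [3.7, 1.0, -1.1]
width: 0.0288
```

```bash
python3 -m crank '[[[0,0.4,0,0,0],[0,0.8,0,0,0],[0,1.2,0,0,0]]]'
```

```text
time: 18.15
ee_pos: [0.4709, -0.0254, 0.1013]
eef_rot: [3.141, 0.0, -3.078]
force: [4.1, 1.9, -2.5]
width: 0.0283
```

```bash
python3 -m crank '[[[0,0.4,0,0,0],[0,0.8,0,0,0],[0,1.2,0,0,0]]]'
```

```text
time: 18.52
ee_pos: [0.4697, -0.0254, 0.1013]
eef_rot: [3.141, 0.0, -3.078]
force: [3.7, 1.5, -2.5]
width: 0.0284
```

```bash
python3 -m crank '[[[0,0.4,0,0,0],[0,0.8,0,0,0],[0,1.2,0,0,0]]]'
```

```text
time: 18.9
ee_pos: [0.4685, -0.0255, 0.1013]
eef_rot: [3.142, 0.0, -3.078]
force: [4.5, 0.2, -2.6]
width: 0.0287
```

```bash
python3 -m crank '[[[0,0.4,0,0,0],[0,0.8,0,0,0],[0,1.2,0,0,0]]]'
python3 - <<'E'
from h import *
s=arm.state();p=arm.camera_params('wrist');im=arm.read_camera('wrist')[:,:,::-1]
cv2.imwrite('pics/w7.png',cv2.resize(im[150:390,160:480],(640,480)))
E
```

```text
time: 19.27
ee_pos: [0.4675, -0.0256, 0.1014]
eef_rot: [3.142, 0.001, -3.078]
force: [6.0, 2.0, -3.1]
width: 0.0287
```

View pics/w7.png

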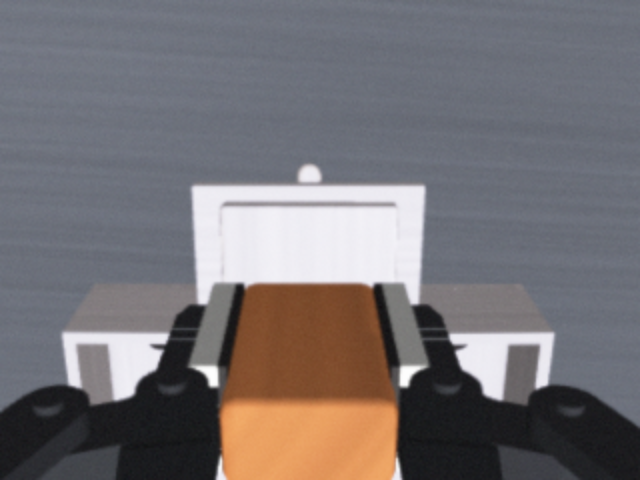

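The hook is still through the lip, and the force has risen from about 4 to 6 N, so the stop is being reached. I'll creep in.

```bash
python3 -m crank '[[[0,0.3,0,0,0],[0,0.5,0,0,0],[0,0.5,0,0,0]]]'
```

```text
time: 19.7
ee_pos: [0.4673, -0.0256, 0.1014]
eef_rot: [3.142, 0.002, -3.078]
force: [6.5, 1.5, -3.7]
width: 0.0289
```

```bash
python3 -m crank '[[[0,0.3,0,0,0],[0,0.5,0,0,0],[0,0.5,0,0,0]]]'
```

```text
time: 20.08
ee_pos: [0.467, -0.0256, 0.1014]
eef_rot: [3.142, 0.002, -3.078]
force: [8.1, 2.0, -4.0]
width: 0.0285
```

```bash
python3 -m crank '[[[0,0.3,0,0,0],[0,0.6,0,0,0],[0,0.9,0,0,0],[0,1.0,0,0,0]]]'
```

```text
time: 20.58
ee_pos: [0.4666, -0.0256, 0.1015]
eef_rot: [3.142, 0.004, -3.078]
force: [10.0, 0.7, -5.9]
width: 0.0289
```

```bash
python3 -m crank '[[[0,0.3,0,0,0],[0,0.6,0,0,0],[0,0.9,0,0,0],[0,0.9,0,0,0]]]'
python3 - <<'E'
from h import *
for i in range(3):
    s=arm.state();print(s['ee_pos'],s['eef_rot'],s['force']);arm.read_camera('wrist')
E
```

```text
time: 21.08
ee_pos: [0.4662, -0.0256, 0.1016]
eef_rot: [3.142, 0.006, -3.078]
force: [12.4, 1.8, -8.5]
width: 0.0283
[ 0.46620736 -0.02563477  0.10160168] [ 3.14156152  0.00557327 -3.07832003] [12.43364247  1.83327308 -8.46764917]
[ 0.4662269  -0.02564179  0.10161187] [-3.14158622  0.00556691 -3.07829745] [12.15541131  1.87021483 -8.4005818 ]
[ 0.46621184 -0.02566108  0.10160436] [-3.14157986  0.00552392 -3.07834279] [12.92082155  2.14587664 -8.04665463]
```

```bash
python3 -m crank '[[[0,0.2,0,0,0],[0,0.2,0,0,0],[0,0.2,0,0,0],[0,0.2,0,0,0],[0,0.2,0,0,0],[0,0.2,0,0,0]]]'; python3 -m crank '[[[0,0,0,0,0],[0,0,0,0,0],[0,0,0,0,0],[0,0,0,0,0],[0,0,0,0,0]]]'
python3 - <<'E'
from h import *
s=arm.state();print(s['ee_pos'],s['eef_rot'],s['force'])
im=arm.read_camera('wrist')[:,:,::-1];cv2.imwrite('pics/w8.png',cv2.resize(im[150:390,160:480],(640,480)))
E
```

```text
time: 21.98
ee_pos: [0.4662, -0.0257, 0.1016]
eef_rot: [-3.142, 0.006, -3.078]
force: [14.2, 1.1, -8.9]
width: 0.0289
time: 22.6
ee_pos: [0.4661, -0.0257, 0.1016]
eef_rot: [-3.142, 0.006, -3.078]
force: [13.3, 2.0, -7.8]
width: 0.0286
[ 0.46613125 -0.02566571  0.10163411] [-3.14155698  0.00587153 -3.07833788] [13.34457599  1.95705671 -7.75003448]
```

View pics/w8.png

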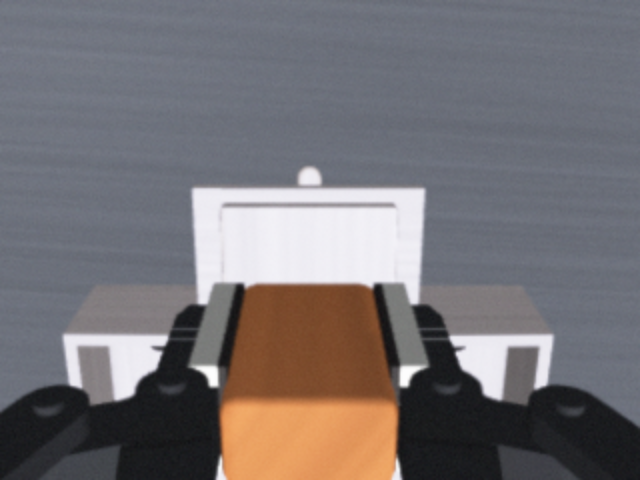

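Held 12–14 N on the stop for over 1.5 s. Next I'll relax and centre the hook in the hole.

```bash
python3 -m crank '[[[0,-2,0,0,0],[0,-4,0,0,0],[0,-7,0,0,0],[0,-10,0,0,0],[0,-13,0,0,0],[0,-15,0,0,0],[0,-16,0,0,0],[0,-16,0,0,0],[0,-16,0,0,0]]]'
python3 - <<'E'
from h import *
s=arm.state();print(s['ee_pos'],s['eef_rot'],s['force'],shift((.4805,-.0248,.1013)))
im=arm.read_camera('wrist')[:,:,::-1];cv2.imwrite('pics/w9.png',cv2.resize(im[150:390,160:480],(640,480)))
E
```

```text
time: 23.78
ee_pos: [0.4801, -0.0248, 0.1013]
eef_rot: [3.141, -0.0, -3.078]
force: [-1.1, 0.3, -2.4]
width: 0.0288
[ 0.48010843 -0.02477467  0.10127856] [ 3.14148926e+00 -4.93949268e-05 -3.07835238e+00] [-1.13182467  0.31641286 -2.41138997] (array([-0.4, -0.1, -0. ]), None)
```

View pics/w9.png

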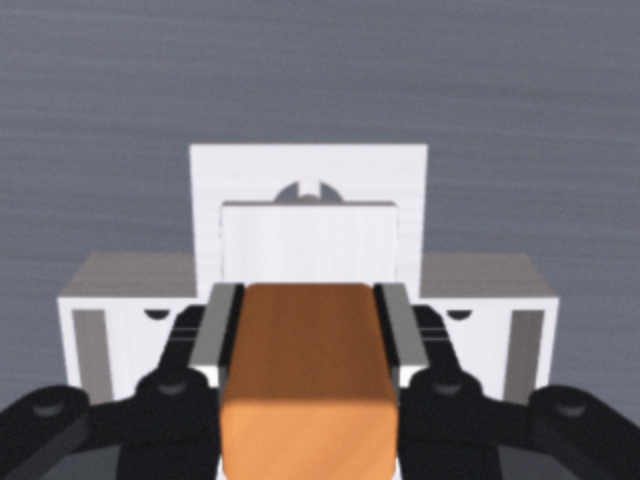

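Run:
```python
from h import *
p=arm.camera_params('wrist');s=arm.state()
F=onz(p,(160+309/2,150+145/2),.045);u=np.array([.998,.062,0]);print(F,'hole est',F+.023*u,'target',F+.028*u,s['ee_pos'])
F=onz(p,(160+190/2,150+145/2),.045);G=onz(p,(160+428/2,150+145/2),.045);print(F,G,(F+G)/2+.028*u)
```

```text
[ 0.45341919 -0.02717839  0.045     ] hole est [ 0.47637319 -0.02575239  0.045     ] target [ 0.48136319 -0.02544239  0.045     ] [ 0.48011846 -0.0247685   0.10129087]
[ 0.45560892 -0.06230868  0.045     ] [0.45118636 0.00794596 0.045     ] [ 0.48134164 -0.02544536  0.045     ]
```

```bash
python3 -m crank '[[[0,-0.7,-0.2,0,0],[0,-0.7,-0.2,-4,0],[0,-0.7,-0.2,-8,0],[0,-0.7,-0.2,-12,0],[0,-0.7,-0.2,-16,0],[0,-0.7,-0.2,-20,0]]]'
python3 - <<'E'
from h import *
s=arm.state();print(s['ee_pos'],s['eef_rot'],s['force'])
im=arm.read_camera('wrist')[:,:,::-1];cv2.imwrite('pics/w10.png',cv2.resize(im[150:390,160:480],(640,480)))
E
```

```text
time: 24.58
ee_pos: [0.4809, -0.0249, 0.1216]
eef_rot: [3.142, 0.0, -3.078]
force: [-1.0, -0.2, -2.4]
width: 0.0289
[ 0.48089453 -0.02493511  0.12161943] [ 3.14152666e+00  1.46377403e-04 -3.07834688e+00] [-1.00962142 -0.21044299 -2.35202997]
```

View pics/w10.png

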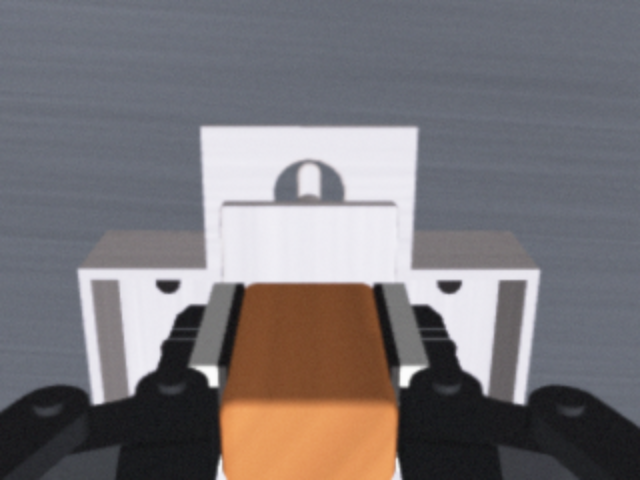

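The toe is visible inside the hole with a gap on all sides. I'll keep lifting.

```bash
python3 -m crank '[[[0,0,0,-5,0],[0,0,0,-10,0],[0,0,0,-16,0],[0,0,0,-24,0],[0,0,0,-40,0],[0,0,0,-70,0],[0,0,0,-105,0],[0,0,0,-112,0],[0,0,0,-112,0]]]'
python3 - <<'E'
from h import *
import pickle
s=arm.state();p=arm.camera_params('wrist');im=arm.read_camera('wrist')[:,:,::-1];cv2.imwrite('pics/w11.png',im);pickle.dump((s,p),open('w11.pkl','wb'))
print(s['ee_pos'],s['eef_rot'],s['force'],shift((.4327,-.2633,.233),2.6698))
E
```

```text
time: 25.75
ee_pos: [0.4808, -0.0249, 0.2331]
eef_rot: [3.142, 0.0, -3.078]
force: [-0.3, -0.5, -2.5]
width: 0.0287
[ 0.48084475 -0.02493161  0.23306943] [ 3.14152538e+00  1.23641939e-04 -3.07834073e+00] [-0.30417852 -0.52442612 -2.48814024] (array([  62.8, -234.9,   -0.9]), np.float64(0.5350070001987763))
```

View pics/w11.png

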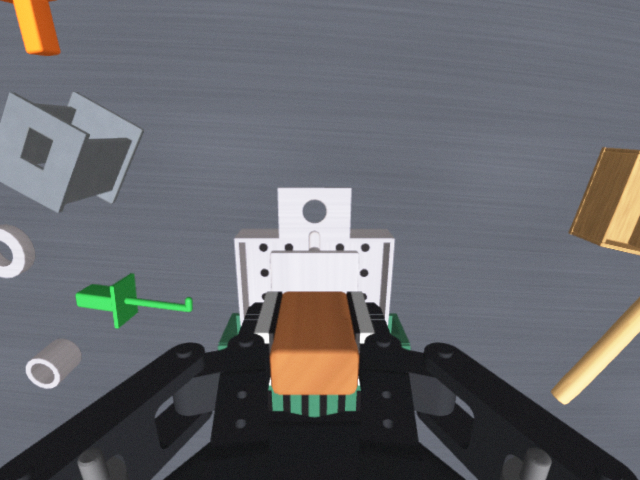

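The hook is free and sits unchanged in the grip. The tray is out, with its hole at (314,211). Next is the stand, whose opening shows at the left, around (37,148).

```bash
python3 -m crank '[[[0,14,-50,0,0.13],[0,27,-100,0,0.27],[0,40,-150,0,0.4],[0,53,-200,0,0.535],[0,62,-232,0,0.535],[0,63,-235,0,0.535],[0,63,-235,0,0.535],[0,63,-235,0,0.535],[0,63,-235,0,0.535]]]'
python3 - <<'E'
from h import *
import pickle
s0,p0=pickle.load(open('w11.pkl','rb'));u=(314,211);H=onz(p0,u,.045);print('hole',H,(H[:2]-[.7319,-.0103])@[.9981,.0617])
s=arm.state();p=arm.camera_params('wrist');im=arm.read_camera('wrist')[:,:,::-1];cv2.imwrite('pics/w12.png',im);pickle.dump((s,p),open('w12.pkl','wb'))
print(s['ee_pos'],s['eef_rot'],s['force'],shift((.4327,-.2633,.233),2.6698))
E
```

```text
time: 26.92
ee_pos: [0.4331, -0.2627, 0.2333]
eef_rot: [3.141, -0.0, 2.671]
force: [-0.0, 0.3, -2.1]
width: 0.0286
hole [ 0.47568022 -0.02634814  0.045     ] -0.2567231356044263
[ 0.43312088 -0.26266288  0.23325022] [ 3.14141512e+00 -2.16037014e-05  2.67116768e+00] [-0.0219186   0.32541375 -2.07070108] (array([ 0.1, -0.6,  0.3]), np.float64(0.001207066196139639))
```

View pics/w12.png

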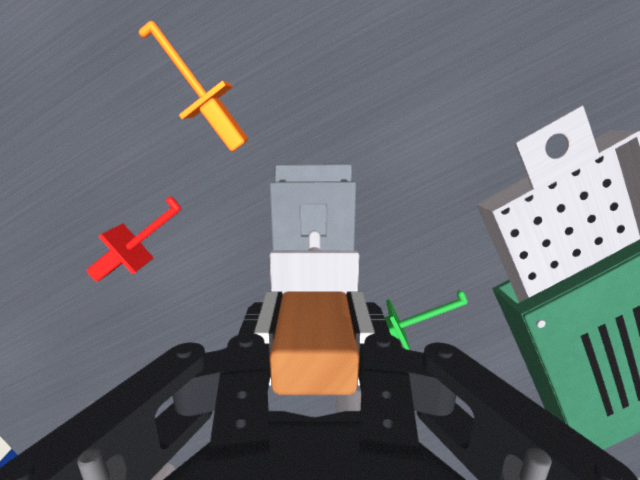

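```bash
python3 -m crank '[[[0,0,-0.5,25,0],[0,0,-0.5,42,0],[0,0,-0.5,55,0],[0,0,-0.5,70,0],[0,0,-0.5,85,0],[0,0,-0.5,100,0],[0,0,-0.5,112,0],[0,0,-0.5,122,0],[0,0,-0.5,128,0],[0,0,-0.5,131,0],[0,0,-0.5,131,0]]]'
python3 - <<'E'
from h import *
s=arm.state();print(s['ee_pos'],s['eef_rot'],s['force'],shift((.4327,-.2633,.098),2.6698))
E
```

```text
time: 28.35
ee_pos: [0.4327, -0.2639, 0.1024]
eef_rot: [3.141, 0.0, 2.67]
force: [-1.2, -0.0, -2.8]
width: 0.0291
[ 0.43269489 -0.26393256  0.1023744 ] [3.14148095e+00 1.93666954e-04 2.66975304e+00] [-1.21182674 -0.0318036  -2.81874915] (array([0.3, 0.6, 4.4]), np.float64(-4.695612505578595e-05))
```

```bash
python3 -m crank '[[[0,0,0.3,1.5,0],[0,0,0.3,3,0],[0,0,0.3,4,0],[0,0,0.3,4.2,0],[0,0,0.3,4.2,0]]]'
python3 - <<'E'
from h import *
s=arm.state();print(s['ee_pos'],s['force'])
E
```

```text
time: 28.98
ee_pos: [0.4328, -0.2636, 0.0981]
eef_rot: [3.142, 0.0, 2.67]
force: [0.1, 0.2, -3.0]
width: 0.0287
[ 0.43276983 -0.2636397   0.09810152] [ 0.07898674  0.23625425 -2.98374356]
```

```bash
python3 -m crank '[[[0,0,0,0.5,0],[0,0,0,1,0],[0,0,0,1,0]]]'; python3 -m crank '[[[0,0,0,0.5,0],[0,0,0,0.5,0]]]'
```

```text
time: 29.35
ee_pos: [0.4328, -0.2637, 0.098]
eef_rot: [-3.142, 0.0, 2.67]
force: [-3.6, 3.3, 6.8]
width: 0.0286
time: 29.6
ee_pos: [0.4328, -0.2637, 0.098]
eef_rot: [-3.142, 0.0, 2.67]
force: [-6.0, 3.7, 7.9]
width: 0.0289
```

The collar is on the seat, with the force reversed. I'll release.

```bash
python3 -m crank '[[[0.45,0,0,0,0],[0.7,0,0,0,0],[1,0,0,-1,0],[1,0,0,-1,0],[1,0,0,-1,0],[1,0,0,-1,0]]]' 30
python3 - <<'E'
from h import *
s=arm.state();print(s['ee_pos'],s['force'],s['width'])
im=arm.read_camera('wrist')[:,:,::-1];cv2.imwrite('pics/w13.png',im)
E
```

```text
time: 30.35
ee_pos: [0.4328, -0.2636, 0.0975]
eef_rot: [3.141, -0.0, 2.67]
force: [-0.5, -0.4, 0.2]
width: 0.0852
[ 0.43275749 -0.26363428  0.09751557] [-0.4617467  -0.35419351  0.1730681 ] 0.0851725631607271
```

View pics/w13.png

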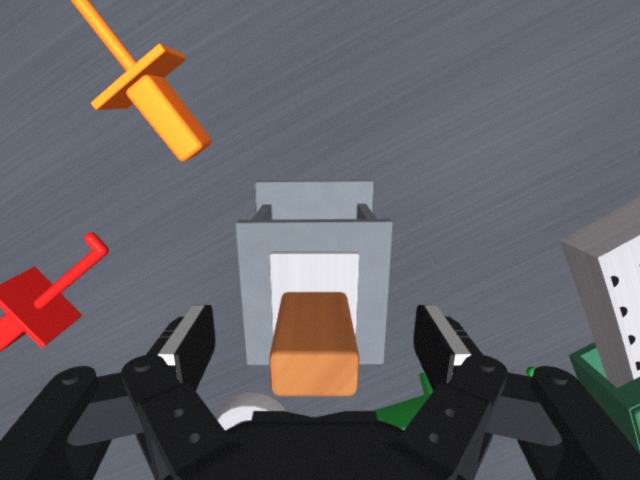

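Released: the hook stands free on the plate and the fingers are clear on both sides. I'll retreat straight up and check.

```bash
python3 -m crank '[[[1,0,0,-15,0],[1,0,0,-50,0],[1,0,0,-100,0],[1,0,0,-150,0],[1,0,0,-188,0],[1,0,0,-188,0],[1,0,0,-188,0],[1,0,0,-188,0]]]'
python3 - <<'E'
from h import *
import pickle
s=arm.state();p=arm.camera_params('wrist');im=arm.read_camera('wrist')[:,:,::-1];cv2.imwrite('pics/w14.png',im);pickle.dump((s,p),open('w14.pkl','wb'))
sc=arm.read_camera('scene')[:,:,::-1];cv2.imwrite('pics/s14.png',sc)
cv2.imwrite('pics/w14a.png',cv2.resize(im[150:260,260:360],(545,600),interpolation=cv2.INTER_CUBIC))
print(s['ee_pos'],s['force'])
E
```

```text
time: 31.4
ee_pos: [0.4324, -0.2634, 0.2842]
eef_rot: [3.141, -0.003, 2.67]
force: [0.4, -0.3, 0.2]
width: 0.0854
[ 0.43236815 -0.26338591  0.28419061] [ 0.35138495 -0.28151095  0.24208601]
```

View pics/w14a.png

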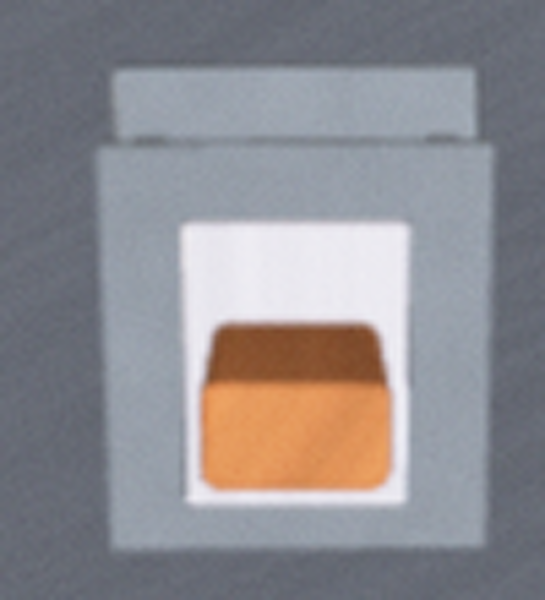

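View pics/s14.png

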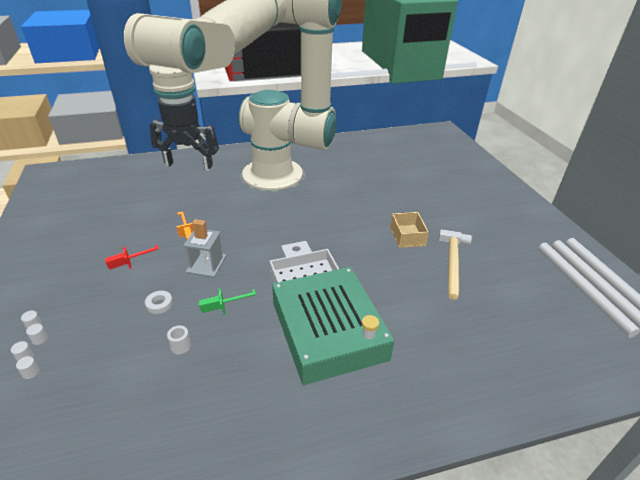

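The hook is seated upright: its collar sits flat and within about 1 mm of where it started. The tray is out, and the bystanders look unmoved in the scene view. I'll hand in.

Run:
```python
from h import *
import pickle
s,p=pickle.load(open('w14.pkl','rb'))
c=lambda q,z: onz(p,(260+(q[0]+.5)/5.45-.5,150+(q[1]+.5)/5.455-.5),z)
print('collar',np.mean([c(q,.095) for q in [(181,222),(410,222),(406,503),(185,503)]],0),'handle',np.mean([c(q,.145) for q in [(203,382),(389,382),(391,490),(201,490)]],0))
print(np.abs(cv2.absdiff(cv2.imread('pics/scene0.png'),cv2.imread('pics/s14.png'))[200:300,380:480]).max())
print(arm.state()['joint_vel'].round(4)); print(arm.hand_in())
```

```text
collar [ 0.43240936 -0.26468464  0.095     ] handle [ 0.43219237 -0.2644556   0.145     ]
9
[-0.0007 -0.0013 -0.0057  0.0009  0.0001 -0.0012]
the job is handed in; nothing more can be done
None
```

I pulled the tray out to its stop with the hook, put the hook back in its stand and handed the job in at about 31.5 s of the 64 s allowed. No verdict was reported.

- **Pull:** The tray slid with about 4 N and came up against the stop with its hole about 257 mm in front of the box's centre. I held 12–14 N along the pull there for about 1.5 s. With the roughly 6 N downward load, that is about 14–15 N in total. I only read the force between moves, so a brief higher peak could have gone unseen.
- **Unhooking:** I relaxed the pull, centred the hook in the hole and lifted it straight out, feeling only its own weight. A wrist view then put the hole about 257 mm out.
- **Stand:** The hook is released and upright. Its collar and handle centres agree within 0.5 mm of each other, and both are within about 1.5 mm of where they started. The fingers are clear of it.
- **Other things:** The carton and hammer area of the scene image matches the first one to within noise. The bearing and sleeve I compared only by eye, and they look unmoved.
- **Disagreements:** The three cameras differed by up to about 3 mm on where the hole was. I used the wrist view, and the hook went in with only its own weight on the sensor.

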